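# Fit the staple clamp over the mast tube

### The arm

A 6-joint arm with a two-finger parallel gripper is mounted at the origin on the work surface. World frame = base frame: x ahead of the robot, y to its left, z up, the work surface at z = 0. Lengths are in m, angles in rad, forces in N, time in s.
With the tool pointing down it reaches from about 0.375 to 0.9 m from the base axis. Payload 3.1 kg.
Tool frame: the origin (TCP) lies at the centre of the arm's flange, where the gripper is bolted on; the fingertips stand robot.tip_extent ahead of it and the grasp point (between the pads) lies 164 mm ahead of it (robot.tip_extent is the distance from the TCP to the fingertips, in m); z points along the fingers, y is the line along which they close (so a half turn about z gives the same grasp; the last joint's range is limited). The gripper opens to 87 mm and grips with 3 to 60 N. Pads are 19 mm wide; open, the fingers measure 117 mm over their backs; the gripper's body (75 mm by 190 mm) begins 51 mm behind the grasp point.
Start: joints at [1.161, 0.527, 1.433, -0, 1.181, -0.178], TCP at [0.143, 0.608, 0.405] pointing down, gripper open.
Joint ranges: [-3.08, 3.08], [-0.75, 2.2], [0.22, 2.44], [-1.43, 4.57], [0, 2.65], [-2.85, 2.85]. Speed limits (rad/s): [2.79, 2.79, 3.14, 3.14, 3.14, 3.14].

### API

Orientations are given as a unit quaternion [x, y, z, w].
In Python, from rig import get_obs, camera, hand_in, cut_out, robot gives the robot as it stands.
- The arm moves only by the tool step_arm, never from a script. Its argument "rows" is a list of rows, each a list of 6 numbers: the shift along the world's x, y, z in m, then the turn, a rotation vector about the world's x, y, z in degrees. A call has 1 to 12 rows; each row shifts and turns the commanded pose from where the row before left it; what a row does not reach is not made up. A row lasts 1/8 s, in which the tool goes at most 62.5 mm and 10.7 degrees, less where a joint would pass 70% of its speed; a pose out of reach is approached as far as the arm can. A call is refused whole if a number of a shift passes 0.0625 or a number of a turn 10.7, either way. A call with a gripper value outside its range is refused whole. "jaw" is the finger opening in m, from 0 to 0.087, set as the call begins (left out, the last holds). The fingers move at their own pace and stop on an object; "squeeze" is the grip in N (left out, the last holds). Time passes only in rows, so rows that do not move let the fingers close. It gives the time, the measured TCP pose, the force, the opening and the grip force at its end, in the units of the state.
- get_obs(): the state, without advancing time (a new reading comes with each control period).
- camera(name): name is "scene" or "side" or "wrist"; returns a dict with "pixels" (480x640x3 uint8, blue, green, red), "depth" (480x640 float32, m along the optical axis (not along the pixel's ray), 0 where there is no reading), "fov_y" (degrees; the focal length in pixels is half the picture's height over the tangent of half this angle, whatever the lens; pixels are square), "cx", "cy" (the principal point, pixels), "k1" (the pictures are not rectified: a ray, as slopes to the right and down, at radius r is drawn at 1 + k1 r^2 times it, then the intrinsics apply), "extrinsics" (4x4, takes a point from camera to world coordinates); the wrist camera has in their place "mount" (4x4, takes a point from camera to tool coordinates, whose origin is the TCP and whose axes are the flange's). Camera axes: x right, y up, looking along -z (the intrinsics and any distortion apply to the point x, -y, -z); pixel columns grow to the right and rows downward; lengths in m; the calibration is good to about 2 mm. A picture is of the moment at which its call begins: read the wrist's pose just before it.
- hand_in(): hands the job in; it is judged then, once.
Trained networks look in the newest picture that a camera, given by its name, has taken for a name from the list of things; names that differ only in an ending like _2 or _b are one class to them, and where a whole thing is asked for, a point or a joint stands for the part that bears it (a point fixed in the world has none). Each returns a list of dicts, best first, with "confidence" (0 to 1); they miss things now and then, are a little off and sometimes report something else, mostly with a low value. They report only what shows in the picture. A call takes as long as a camera call. They do not tell look-alikes from the thing itself.
- cut_out(label, camera): "region" (480x640 bool, what is visible of it) and "extent" ([centre column, centre row, width, height] in pixels, round what is visible of it).
The state is a dict: "time": time; "q": joint angles; "joint_velocities": joint speeds; "joint_torque": joint torques, N m; "position": TCP position; "tool_rot": TCP orientation; "ft_force": force on the tool from outside, world axes, zero at the start; "moment": the same for the moment, N m; "grip_width": finger opening in m; "grip_force": force on a finger pad.
Only numpy, scipy, OpenCV 4.12 (cv2) and the standard library are available. Lean on these libraries where they do the work, as an engineer would, in place of code of your own. Each camera call takes 0.05 s, during which the arm holds its last target. There are 200 camera calls.

### The job

Take the steel staple clamp out of its wooden block, pass its two legs down either side of the aluminium mast tube on the bench stand and through the two holes of the saddle plate under the tube, feeling gently for the holes because the plate may sit a little to either side along the tube. Then push it fully home against the stiff strip below, until its bridge rests on the tube, and let go. Never load the stand with more than 30 N, and leave the other things on the bench where they are.

Things in the scene. Friction and masses are not known exactly. Their poses are not given: they have to be found in the camera images.
- staple: Loose steel square-U staple clamp, 150 g. Two round legs, 8 mm thick, 50 mm apart (centres) along its y; last 4 mm of each tapers to a flat 5 mm foot. Origin midway between the feet at foot level, z up towards the bridge. Bridge on top: 10 mm in x, 58 mm in y, z 60 to 68 mm. Starts upright in the block; the same turned half round.
- staple_tab (a point): Middle of the staple's flat grip tab, 80 mm above the feet: 10 mm thick in the staple's x, 30 mm wide in y, from 68 to 92 mm above the feet, standing on the bridge. Grip it from above across its 10 mm thickness.
- block: Fixed dark wooden block holding the staple, 50 x 90 x 40 mm (x, y, z), origin at the centre of its underside. Two holes 30 mm deep, 10.5 x 11.5 mm, 50 mm apart along its y, hold the legs; the feet stand 10 mm above the bench.
- stand: Fixed bench stand; origin at the centre of the underside of its steel base, 170 x 100 x 8 mm (x, y, z). An aluminium tube lies along its x, over end blocks at x = -77 and +77 mm (16 mm thick, 44 mm wide, 66 mm high). At most 30 N on any part of it. The staple goes in with its y along the stand's y.
- tube_top (a point): Middle of the top of the level mast tube, 78 mm above the bench. The tube is 28 mm in diameter, 180 mm long, its axis 64 mm above the bench along the stand's x. The staple is home when the underside of its bridge rests on it, feet 18 mm above the bench.
- plate_mark (a point): Point on the stand's middle at the level of the top of the saddle plate, 50 mm above the bench. The rigid plate under the tube is 82 x 96 x 8 mm with two holes at y = -25 and +25 mm, 11 mm wide in x, 13 mm in y, 1 mm chamfers. Plate and holes really sit at an unmeasured x from -15 to +15 mm along the tube from this point.
- strip_mark (a point): Point on the stand's middle at the starting top of a stiff brass strip that lies under both holes, 32 mm above the bench. Pushed by the feet it creeps down under about 10 N and stays where it is left; it goes down at least 14 mm, to let the staple home.
- valve: Loose frosted glass radio valve on a black base, standing, 46 mm diameter, 107 mm tall; origin under its centre. Leave alone.
- bezel: Loose flat brass bezel ring, 72 mm outer diameter, 8 mm thick; origin under its centre. Leave alone.
- transformer: Loose black iron mains transformer with copper winding, 90 x 70 x 80 mm, 1.4 kg; origin under its centre. Leave alone.
- trimmer: Loose wooden-handled trimming tool lying on the bench, 170 mm long along its x axis. Leave alone.
- tin: Loose green round tin, 60 mm diameter, 60 mm tall; origin under its centre. Leave alone.
There are look-alikes about, which are no part of the job. Of the things like the block, leave any that is blue, orange or yellow; of the rest the larger one is meant.

How it is judged:
On the way, in this order (a step that is already met when the one before it is completed fails the run):
1. the staple is lifted clear of the block, upright (z of staple in the frame of block above 0.045 m and angle between staple's own z axis and vertical below 0.3 rad), for 0.1 s.
2. both legs are through the saddle plate's holes, astride the tube (z of staple in the frame of stand between 0.024 and 0.042 m and x of staple in the frame of stand between -0.019 and 0.019 m and y of staple in the frame of stand between -0.006 and 0.006 m and angle between the y axis of staple and the y axis of stand, either way round below 0.15 rad), for 0.1 s.
At the end, for the whole second after the job is handed in: The staple stands upright (within 0.1 rad) astride the tube with both legs through the saddle plate, its feet no more than 20 mm above the bench (within 2 mm of fully home, the bridge resting on the tube), within 19 mm of the stand's middle along the tube and 6 mm across it, at rest and released (z of staple in the frame of stand between 0.014 and 0.02 m and x of staple in the frame of stand between -0.019 and 0.019 m and y of staple in the frame of stand between -0.006 and 0.006 m and angle between the y axis of staple and the y axis of stand, either way round below 0.15 rad and angle between staple's own z axis and vertical below 0.1 rad and linear speed of staple below 0.02 m/s); the robot touches nothing.
It fails at once if the stand (tube, saddle plate, strip) is loaded with more than 30 N (contact force between anything else and stand above 30 N).
It fails at once if a bystander is moved more than 20 mm (distance of any of valve, bezel, transformer, trimmer, tin from where it was at the start of the episode above 0.02 m).
It also fails if it takes over 61 s, if anything falls off the work surface, if the arm or the gripper's body presses on something with over 40 N, if the wrist force passes 120 N, or if a joint passes its speed limit or range.

## Working session

There is one attempt and no reset: what is moved stays moved. The work goes in short steps, Python scripts to look and compute and a tool call to move; the robot and the scene stay as the last step left them, time stands still between calls to the robot, and variables do not carry over. Pictures are saved under pics/ and viewed, at most 10 in all, crops included, and the job is handed in when it is done.

Besides the shell and the picture viewer there is one more tool, called after ">>>" by a JSON object that holds its "fn" and its "kwargs", one argument or row to a line. step_arm: Moves the arm, as the interface text tells. Its arguments: {"type":"object","properties":{"rows":{"type":"array"},"jaw":{"type":"number"},"squeeze":{"type":"number"}},"required":["rows"]}

```bash
mkdir -p pics; ls; cat > h.py <<'E'
import numpy as np, cv2, json
from scipy.spatial.transform import Rotation as R
from rig import get_obs, camera, hand_in, cut_out, robot
def T_cam(c,o=None):
    if 'extrinsics' in c: return np.array(c['extrinsics'])
    T=np.eye(4);T[:3,:3]=R.from_quat(o['tool_rot']).as_matrix();T[:3,3]=o['position'];return T@np.array(c['mount'])
def K(c):
    f=240/np.tan(np.radians(c['fov_y'])/2);return np.array([[f,0,c['cx']],[0,f,c['cy']],[0,0,1.]]),np.array([c['k1'],0,0,0,0.])
def rays(c,uv):
    k,d=K(c);p=cv2.undistortPoints(np.float64(uv).reshape(-1,1,2),k,d).reshape(-1,2)
    return np.c_[p[:,0],-p[:,1],-np.ones(len(p))]
def cloud(c,T):
    v,u=np.mgrid[:480,:640];r=rays(c,np.c_[u.ravel(),v.ravel()])
    P=r*c['depth'].reshape(-1,1);P=P@T[:3,:3].T+T[:3,3];P[c['depth'].ravel()==0]=np.nan
    return P.reshape(480,640,3)
def proj(c,T,X):
    X=(np.atleast_2d(X)-T[:3,3])@T[:3,:3];k,d=K(c)
    return cv2.projectPoints(X*[1,-1,-1],np.zeros(3),np.zeros(3),k,d)[0].reshape(-1,2)
def onplane(c,T,uv,z):
    r=rays(c,uv)@T[:3,:3].T;return T[:3,3]+r*((z-T[2,3])/r[:,2])[:,None]
def take(n):
    o=get_obs();c=camera(n);return c,T_cam(c,o)
E
python3 - <<'E'
from h import *
print(vars(robot) if hasattr(robot,'__dict__') else robot, get_obs())
for n in ['scene','side']:
    c,T=take(n);cv2.imwrite(f'pics/{n}0.png',c['pixels']);P=cloud(c,T)
    print(n,T[:3,3].round(2),c['fov_y'],c['k1'],(c['depth']==0).mean())
    for l in ['staple','staple_tab','block','stand','tube_top','valve','bezel','transformer','trimmer','tin']:
        for d in cut_out(l,n)[:4]:
            q=P[d['region']];q=q[~np.isnan(q[:,0])]
            print(l,round(d['confidence'],2),np.round(d['extent']),np.median(q,0).round(3) if len(q) else None,np.percentile(q[:,2],98).round(3) if len(q) else '')
E
```

```text
pics
{} {'time': 0.0, 'q': array([ 1.16151919e+00,  5.28461010e-01,  1.43390794e+00,  1.98592103e-05,
        1.18136408e+00, -1.78494413e-01]), 'joint_velocities': array([-1.36408517e-03, -4.00108166e-05, -1.61373348e-03,  1.21267989e-03,
        5.53322547e-05,  4.53457359e-04]), 'joint_torque': array([ 2.97152683e-04, -4.40042424e+01, -1.76589239e+01,  6.33153110e-02,
        5.80458669e-02, -1.49878251e-04]), 'position': array([0.14278929, 0.60811828, 0.40377258]), 'tool_rot': array([ 1.15139147e-01,  9.93348796e-01, -1.02164744e-03, -3.18794510e-04]), 'ft_force': array([ 0.04962193,  0.56947518, -0.8642646 ]), 'moment': array([0.02407131, 0.00271472, 0.0101129 ]), 'grip_force': 0.0, 'grip_width': 0.08708802868309526}
scene [ 1.36 -0.34  0.72] 48.89396272806895 -0.05477367198304736 0.003935546875
staple 0.9 [221. 273.  28.  30.] [ 0.512 -0.221  0.08 ] 0.103
staple 0.29 [342. 313.  55.  54.] [ 0.608 -0.012  0.02 ] 0.028
staple_tab 0.73 [222. 273.  31.  30.] [ 0.511 -0.222  0.079] 0.103
block 0.79 [225. 342.  59.  41.] [ 0.661 -0.244  0.038] 0.042
block 0.76 [156. 253.  46.  34.] [
[... 960 characters left out ...]
   -0.23   0.081] 0.107
block 0.86 [324. 356.  30.  46.] [ 0.307 -0.361  0.037] 0.049
block 0.79 [369. 304.  24.  32.] [ 0.491 -0.227  0.041] 0.047
block 0.74 [377. 276.  23.  29.] [ 0.592 -0.135  0.031] 0.037
block 0.6 [316. 312.  24.  23.] [ 0.377 -0.197  0.028] 0.033
stand 0.71 [287. 225.  66.  40.] [0.483 0.202 0.045] 0.082
tube_top 0.74 [367. 282.   2.  21.] [ 0.502 -0.225  0.086] 0.107
tube_top 0.59 [284. 225.  66.  41.] [0.483 0.201 0.046] 0.082
valve 0.94 [248. 192.  17.  29.] [0.464 0.418 0.06 ] 0.107
bezel 0.52 [314. 269.  28.  15.] [ 0.47  -0.008  0.009] 0.015
trimmer 0.77 [361. 251.  42.  26.] [ 0.595 -0.01   0.019] 0.03
tin 0.93 [388. 353.  28.  36.] [ 0.423 -0.408  0.032] 0.065
```

View pics/scene0.png

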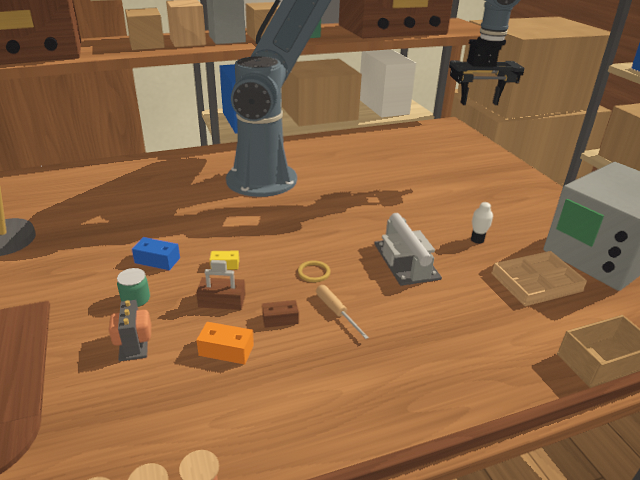

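View pics/side0.png

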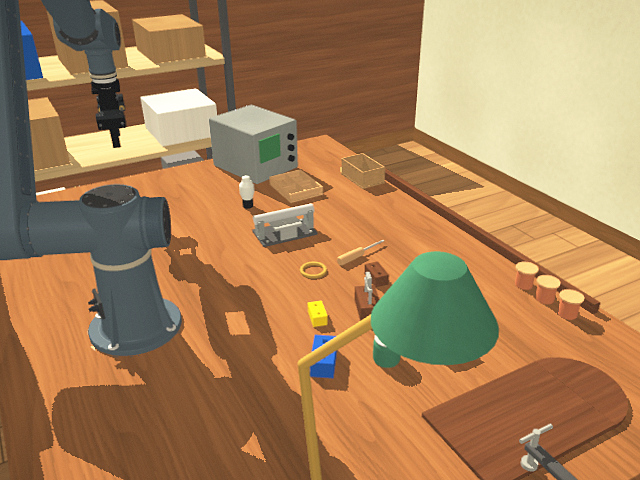

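The scene view shows the staple in the dark-brown block at about (221,290), with blue, orange and yellow decoys and a smaller brown one at (280,314). The stand is at (407,249). The side view confirms this: staple (369,290), stand (285,225), and the lamp shade in the foreground.

```bash
python3 - <<'E'
from h import *
for n in ['scene','side']:
    c,T=take(n);P=cloud(c,T)
    def box(x0,x1,y0,y1,z0,z1):
        m=(P[...,0]>x0)&(P[...,0]<x1)&(P[...,1]>y0)&(P[...,1]<y1)&(P[...,2]>z0)&(P[...,2]<z1);return P[m]
    for nm,b in [('tab',(.44,.56,-.3,-.15,.085,.115)),('blocktop',(.44,.56,-.3,-.15,.03,.047)),('tube',(.36,.66,.08,.32,.07,.09)),('base',(.36,.66,.08,.32,.003,.014))]:
        q=box(*b)
        if len(q)<5: print(n,nm,len(q));continue
        r=cv2.minAreaRect(np.float32(q[:,:2]*1000));print(n,nm,len(q),np.round(r[0]),np.round(r[1]),round(r[2],1),np.percentile(q[:,2],[2,50,98]).round(4))
    if n=='side': print('lamp',np.nanmin(P[260:340,380:490],(0,1)),np.nanmax(P[260:340,380:490],(0,1)))
    
w=camera('wrist');print(w['mount'],w['fov_y'],w['k1'],w['cx'],w['cy']);print(robot.tip_extent)
E
```

```text
scene tab 154 [ 510. -221.] [30. 12.] 71.3 [0.0856 0.0965 0.1034]
scene blocktop 822 [ 507. -221.] [91. 58.] 66.8 [0.0311 0.0403 0.0438]
scene tube 522 [499. 211.] [ 27. 186.] 85.0 [0.0704 0.0763 0.0804]
scene base 948 [510. 197.] [235. 288.] 87.3 [0.0031 0.0079 0.0128]
side tab 68 [ 505. -219.] [36. 11.] 63.3 [0.0856 0.1012 0.1069]
side blocktop 428 [ 506. -218.] [101.  51.] 67.3 [0.0312 0.0422 0.046 ]
side tube 398 [494. 211.] [ 36. 187.] 85.3 [0.0702 0.0775 0.084 ]
side base 1936 [510. 200.] [238. 300.] 89.8 [0.0031 0.0054 0.0135]
lamp [ 0.14463621 -0.84471827 -0.00377944] [ 0.91145866 -0.04726258  0.55091028]
[[-8.09483341e-05  9.62932696e-01  2.69741758e-01  7.36551568e-02]
 [ 9.99999997e-01  7.59603117e-05  2.89301371e-05  2.43313982e-04]
 [ 7.36810687e-06  2.69741760e-01 -9.62932699e-01  2.03704415e-02]
 [ 0.00000000e+00  0.00000000e+00  0.00000000e+00  1.00000000e+00]] 63.58904553037999 -0.0751961104731172 321.5982143015036 236.1249970798484
0.1822
```

>>> {"fn": "step_arm", "kwargs": {
  "rows": [
    [0.0354,-0.0397,0,0,0,-8.2],
    [0.0354,-0.0397,0,0,0,-8.2],
    [0.0354,-0.0397,0,0,0,-8.2],
    [0.0354,-0.0397,0,0,0,-8.2],
    [0.0354,-0.0397,0,0,0,-8.2],
    [0.0354,-0.0397,0,0,0,-8.2],
    [0.0354,-0.0397,0,0,0,-8.2],
    [0.0354,-0.0397,0,0,0,-8.2],
    [0.0354,-0.0397,0,0,0,-8.2],
    [0.0354,-0.0397,0,0,0,-8.2],
    [0,0,0,0,0,0],
    [0,0,0,0,0,0]
  ]
}}

```text
time: 2.75
position: [0.4966, 0.2114, 0.4046]
tool_rot: [0.739, 0.674, -0.0, -0.001]
ft_force: [-0.2, -0.4, 0.1]
grip_width: 0.0874
grip_force: 0.0
```

```bash
python3 - <<'E'
from h import *
c,T=take('wrist');cv2.imwrite('pics/w1.png',c['pixels']);np.savez('w1.npz',P=cloud(c,T))
o=get_obs();print(o['position'],R.from_quat(o['tool_rot']).as_matrix().round(3),o['ft_force'])
for d in cut_out('stand','wrist')[:2]:print(d['confidence'],d['extent'])
E
```

```text
[0.49615317 0.21188544 0.40458885] [[ 0.09   0.996 -0.001]
 [ 0.996 -0.09   0.   ]
 [ 0.    -0.001 -1.   ]] [-0.46195012  0.32052982 -0.53184034]
0.58 [320.6, 204.9, 218.5, 113.8]
0.25 [430.2, 378.1, 36.0, 12.5]
```

View pics/w1.png

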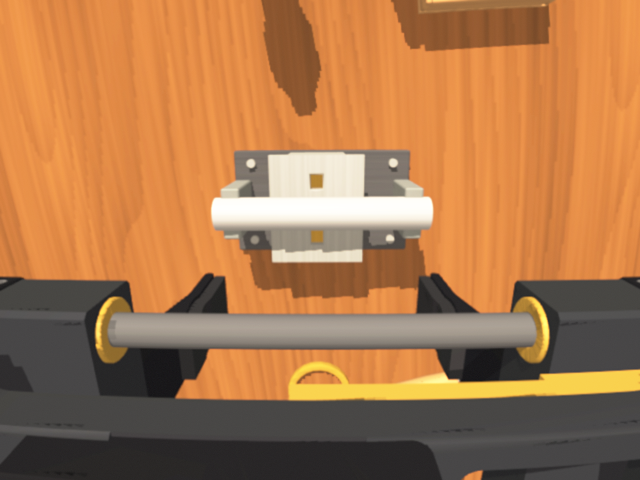

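Wrist view 1 shows the tube lying along the image's x at row 213, columns 213–432. The pale plate has brown holes at (316,181) and (316,236). Next I take a second view.

>>> {"fn": "step_arm", "kwargs": {
  "rows": [
    [0.03,-0.01,-0.02,0,0,0],
    [0.03,-0.01,-0.02,0,0,0],
    [0,0,0,0,0,0],
    [0,0,0,0,0,0]
  ]
}}

```text
time: 3.35
position: [0.5558, 0.1924, 0.3648]
tool_rot: [0.738, 0.675, -0.001, -0.001]
ft_force: [-0.4, -0.4, 0.7]
grip_width: 0.0873
grip_force: 0.0
```

```bash
cat > m.py <<'E'
from h import *
import sys
def measure(c,T):
    hsv=cv2.cvtColor(c['pixels'],cv2.COLOR_BGR2HSV);P=cloud(c,T)
    out={}
    g=(P[...,2]>0.072)&(P[...,2]<0.086)&(abs(P[...,0]-.497)<.12)&(abs(P[...,1]-.21)<.06)
    r=cv2.minAreaRect(np.float32(P[g][:,:2]*1000));out['tube']=r;
    print('tube',np.round(r[0],1),np.round(r[1],1),round(r[2],1),'ztop',np.percentile(P[g][:,2],90).round(4))
    t=cv2.minAreaRect(np.float32([*np.argwhere(g)[:,::-1]]))
    print(' tube px',np.round(t[0],1),np.round(t[1],1),round(t[2],1),'at axis z:',onplane(c,T,[t[0]],.064).round(4))
    # plate: bright, low sat, near z .05
    pl=(abs(P[...,2]-.05)<.006)&(hsv[...,1]<70)&(hsv[...,2]>140)&(abs(P[...,0]-.497)<.07)&(abs(P[...,1]-.21)<.07)
    r=cv2.minAreaRect(np.float32(P[pl][:,:2]*1000));print('plate',pl.sum(),np.round(r[0],1),np.round(r[1],1),round(r[2],1),np.median(P[pl][:,2]).round(4))
    hull=np.zeros((480,640),np.uint8);cv2.fillConvexPoly(hull,cv2.convexHull(np.int32(np.argwhere(pl)[:,::-1])),1)
    hull=cv2.erode(hull,np.ones((7,7)))
    ho=((hsv[...,1]>90)&(hull>0)).astype(np.uint8)
    n,l,s,ce=cv2.connectedComponentsWithStats(ho)
    for i in range(1,n):
        if s[i,4]>25: print('hole px',ce[i].round(1),s[i],'depthz',np.nanmedian(P[l==i][:,2]).round(4),'@.05',onplane(c,T,[ce[i]],.05).round(4))
    return P
if __name__=='__main__':
    c,T=take('wrist');cv2.imwrite(sys.argv[1],c['pixels']);o=get_obs();print(o['position']);measure(c,T)
    np.savez(sys.argv[1]+'.npz',T=T,pix=c['pixels'],depth=c['depth'])
E
python3 m.py pics/w2.png
python3 - <<'E'
from h import *
from m import *
c=camera('wrist');E=None
c['pixels']=cv2.imread('pics/w1.png');P=np.load('w1.npz')['P'];import m
m.cloud=lambda a,b:P
T=np.eye(4);T[:3,:3]=R.from_quat([.739,.674,0,-.001]).as_matrix();T[:3,3]=[.49615,.21188,.40459];T=T@np.array(c['mount'])
measure(c,T)
E
```

```text
[0.55572761 0.19243035 0.3651543 ]
tube [496.8 216. ] [ 24.1 180.2] 84.9 ztop 0.0778
 tube px [238.  208.5] [250.  33.] -0.0 at axis z: [[0.4954 0.2147 0.064 ]]
plate 8281 [495.5 215.6] [ 96.5 140.8] 84.6 0.0496
hole px [236.9 170.1] [231 162  13  17 208] depthz 0.0316 @.05 [[0.4955 0.2416 0.05  ]]
hole px [240.8 233.3] [235 226  13  15 170] depthz 0.0318 @.05 [[0.4913 0.1921 0.05  ]]
tube [497.  215.7] [ 23.8 179.9] 85.1 ztop 0.078
 tube px [322.  215.5] [ 28.1 220. ] 89.7 at axis z: [[0.4965 0.2149 0.064 ]]
plate 6505 [479.2 217.4] [ 95.7 108.6] 84.8 0.0497
hole px [316.2 180.4] [310 174  13  14 175] depthz 0.0319 @.05 [[0.4941 0.2431 0.05  ]]
hole px [316.5 236. ] [311 230  12  13 153] depthz 0.0318 @.05 [[0.4897 0.1936 0.05  ]]
```

>>> {"fn": "step_arm", "kwargs": {
  "rows": [
    [-0.005,-0.045,0.002,0,0,-2],
    [-0.006,-0.046,0.002,0,0,-2],
    [-0.006,-0.046,0.002,0,0,-2],
    [-0.006,-0.046,0.002,0,0,-2],
    [-0.006,-0.046,0.002,0,0,-2],
    [-0.006,-0.046,0.002,0,0,-2],
    [-0.006,-0.046,0.002,0,0,-2],
    [-0.006,-0.046,0,0,0,-2],
    [-0.006,-0.046,0,0,0,-2],
    [0,0,0,0,0,0],
    [0,0,0,0,0,0]
  ]
}}

```text
time: 4.82
position: [0.5035, -0.2206, 0.3792]
tool_rot: [0.835, 0.55, 0.0, -0.0]
ft_force: [-0.5, -0.4, 0.4]
grip_width: 0.0871
grip_force: 0.0
```

```bash
cat > s.py <<'E'
from h import *
import sys
c,T=take('wrist');cv2.imwrite(sys.argv[1],c['pixels']);o=get_obs();P=cloud(c,T)
print(o['position'],np.degrees(np.arctan2(*R.from_quat(o['tool_rot']).as_matrix()[[1,0],1])))
for nm,z0,z1 in [('tabtop',.097,.11),('bridge',.072,.083),('block',.034,.046)]:
    g=(P[...,2]>z0)&(P[...,2]<z1)&(abs(P[...,0]-.506)<.07)&(abs(P[...,1]+.22)<.07)
    if g.sum()<8: print(nm,g.sum());continue
    r=cv2.minAreaRect(np.float32(P[g][:,:2]*1000));t=cv2.minAreaRect(np.float32(np.argwhere(g)[:,::-1]))
    print(nm,g.sum(),np.round(r[0],1),np.round(r[1],1),round(r[2],1),'z',np.median(P[g][:,2]).round(4),'px',np.round(t[0],1),np.round(t[1],1),round(t[2],1))
for l in ['staple_tab','staple']:
    for d in cut_out(l,'wrist')[:2]:print(l,d['confidence'],d['extent'])
E
python3 s.py pics/w3.png
```

```text
[ 0.50366396 -0.22014944  0.37904847] -23.1524079881186
tabtop 589 [ 510.  -220.4] [29.4  9.7] 67.4 z 0.1014 px [330.  234.5] [41. 14.] 90.0
bridge 447 [ 509.2 -220.4] [57.7  9.7] 66.7 z 0.0774 px [328.5 225.5] [75. 13.] 90.0
block 4949 [ 506.5 -219.6] [90.7 50.2] 67.4 z 0.0397 px [324.  214.5] [105.  60.] 90.0
staple_tab 0.8 [328.9, 222.3, 17.9, 84.1]
staple_tab 0.36 [185.8, 19.7, 87.6, 38.1]
staple 0.64 [326.5, 222.3, 20.6, 83.4]
```

View pics/w3.png

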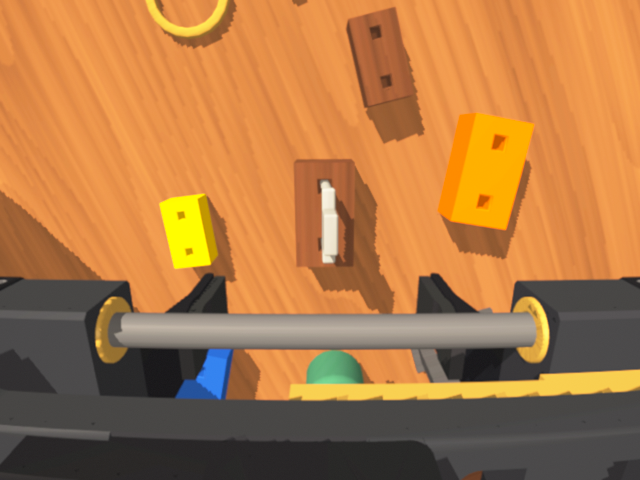

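Wrist view 3 shows the staple at (329,222) standing in the dark-brown block at (325,213). The small brown decoy is at (380,57), with yellow and orange ones to the sides.

>>> {"fn": "step_arm", "kwargs": {
  "rows": [
    [0.003,0,-0.035,0,0,0.3],
    [0.0025,0,-0.035,0,0,0.2],
    [0,0,0,0,0,0],
    [0,0,0,0,0,0]
  ]
}}

```text
time: 5.48
position: [0.5099, -0.2211, 0.3096]
tool_rot: [0.832, 0.554, 0.0, 0.001]
ft_force: [0.2, -0.6, -0.4]
grip_width: 0.087
grip_force: 0.0
```

```bash
python3 s.py pics/w4.png
```

```text
[ 0.51000987 -0.22137952  0.31012208] -22.67695271701495
tabtop 1018 [ 510.1 -220.5] [29.5  9.6] 67.2 z 0.1014 px [321. 272.] [54. 18.] 90.0
bridge 608 [ 509.3 -219.9] [57.2  9.8] 66.9 z 0.0774 px [319.5 256. ] [94. 17.] 90.0
block 7622 [ 506.3 -219.3] [90.3 50.3] 67.2 z 0.0397 px [315.5 238. ] [128.  77.] 90.0
staple_tab 0.56 [321.1, 250.2, 19.8, 112.1]
staple_tab 0.26 [148.2, 10.4, 75.6, 16.8]
staple 0.57 [318.6, 249.9, 24.0, 108.8]
```

>>> {"fn": "step_arm", "kwargs": {
  "rows": [
    [0,0.0006,-0.02,0,0,0],
    [0,0,-0.02,0,0,0],
    [0,0,-0.012,0,0,0],
    [0,0,0,0,0,0],
    [0,0,0,0,0,0]
  ]
}}

```text
time: 6.25
position: [0.5097, -0.2212, 0.2575]
tool_rot: [0.833, 0.554, 0.0, 0.001]
ft_force: [0.6, 0.1, 0.1]
grip_width: 0.0869
grip_force: 0.0
```

>>> {"fn": "step_arm", "kwargs": {
  "rows": [
    [0,0,0,0,0,0],
    [0,0,0,0,0,0],
    [0,0,0,0,0,0],
    [0,0,0,0,0,0],
    [0,0,0,0,0,0],
    [0,0,0,0,0,0],
    [0,0,0,0,0,0],
    [0,0,0,0,0,0]
  ],
  "jaw": 0,
  "squeeze": 45
}}

```text
time: 7.25
position: [0.5094, -0.221, 0.2567]
tool_rot: [0.833, 0.554, -0.0, -0.0]
ft_force: [0.2, -0.3, 0.9]
grip_width: 0.015
grip_force: 0.0
```

>>> {"fn": "step_arm", "kwargs": {
  "rows": [
    [0,0,0,0,0,0],
    [0,0,0,0,0,0],
    [0,0,0,0,0,0],
    [0,0,0,0,0,0]
  ]
}}

```text
time: 7.75
position: [0.5088, -0.2206, 0.2566]
tool_rot: [0.832, 0.554, -0.001, -0.001]
ft_force: [-3.9, 1.3, 4.1]
grip_width: 0.0096
grip_force: 44.7
```

>>> {"fn": "step_arm", "kwargs": {
  "rows": [
    [0,0,0.006,0,0,0],
    [0,0,0.008,0,0,0],
    [0,0,0.01,0,0,0],
    [0,0,0.012,0,0,0],
    [0,0,0.016,0,0,0],
    [0,0,0.02,0,0,0],
    [0,0,0.02,0,0,0],
    [0,0,0.02,0,0,0],
    [0,0,0,0,0,0],
    [0,0,0,0,0,0]
  ]
}}

```text
time: 9.0
position: [0.5094, -0.221, 0.369]
tool_rot: [0.833, 0.554, 0.0, 0.0]
ft_force: [0.3, -0.6, -1.9]
grip_width: 0.0097
grip_force: 44.7
```

```bash
cat > v.py <<'E'
from h import *
import sys
c,T=take('wrist');cv2.imwrite(sys.argv[1],c['pixels']);o=get_obs();P=cloud(c,T)
Rt=R.from_quat(o['tool_rot']).as_matrix();Q=(P-o['position'])@Rt
print(o['position'].round(4),np.degrees(np.arctan2(Rt[1,1],Rt[0,1])).round(2),Rt[:,2].round(4),o['ft_force'].round(2))
# staple in tool frame: points near axis
m=(abs(Q[...,0])<.05)&(abs(Q[...,1])<.03)&(Q[...,2]>.15)&(Q[...,2]<.26)
for z in np.arange(.15,.26,.01):
    g=m&(abs(Q[...,2]-z)<.005)
    if g.sum()>5:q=Q[g];print(z.round(3),g.sum(),'x',q[:,0].min().round(4),q[:,0].max().round(4),'y',np.percentile(q[:,1],[2,50,98]).round(4))
E
python3 v.py pics/w5.png
```

```text
[ 0.5093 -0.2209  0.3685] -22.73 [-2.e-04  2.e-04 -1.e+00] [ 0.54  0.5  -2.3 ]
0.15 758 x -0.0138 0.0154 y [-0.0126  0.0003  0.013 ]
0.16 1043 x -0.0147 0.0158 y [-0.0133 -0.      0.0135]
0.17 591 x 0.009 0.0157 y [-0.013  -0.      0.0133]
0.18 1084 x 0.0089 0.0296 y [-0.0119 -0.      0.0121]
0.19 65 x 0.027 0.0294 y [-0.0031  0.      0.0031]
0.2 83 x 0.0254 0.0293 y [-0.0038  0.      0.0038]
0.21 63 x 0.0252 0.0293 y [-0.004  -0.0005  0.0035]
0.22 59 x 0.0252 0.0292 y [-0.0037  0.0001  0.0038]
0.23 49 x 0.0264 0.0292 y [-0.0038 -0.0005  0.0034]
0.24 33 x 0.0259 0.0291 y [-0.0039  0.0001  0.0036]
```

View pics/w5.png

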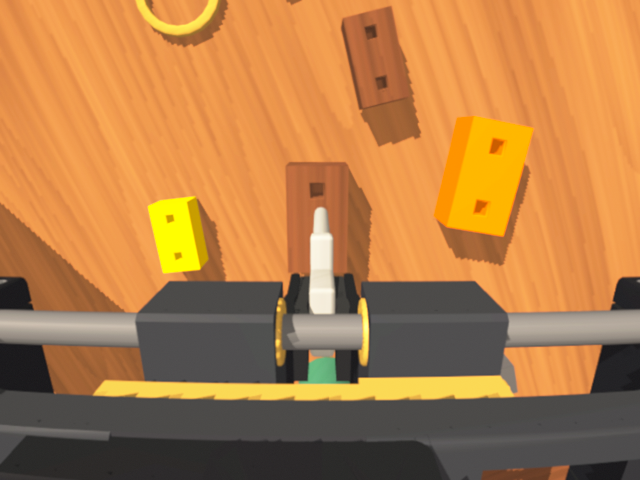

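Wrist view 5 shows the staple held centred and upright, with its leg at (321,225). In the tool frame the leg is centred at y = 0 with its outer edge at x = 0.029, as expected. Next I move over the stand.

>>> {"fn": "step_arm", "kwargs": {
  "rows": [
    [-0.0017,0.0437,0,0,0,1.77],
    [-0.0017,0.0437,0,0,0,1.77],
    [-0.0017,0.0437,0,0,0,1.77],
    [-0.0017,0.0437,0,0,0,1.77],
    [-0.0017,0.0437,0,0,0,1.77],
    [-0.0017,0.0437,0,0,0,1.77],
    [-0.0017,0.0437,0,0,0,1.77],
    [-0.0017,0.0437,0,0,0,1.77],
    [-0.0017,0.0437,0,0,0,1.77],
    [-0.0017,0.0437,0,0,0,1.77],
    [0,0,0,0,0,0],
    [0,0,0,0,0,0]
  ]
}}

```text
time: 10.55
position: [0.4922, 0.2159, 0.368]
tool_rot: [0.737, 0.676, -0.001, -0.0]
ft_force: [0.4, 1.0, -1.8]
grip_width: 0.0095
grip_force: 44.7
```

```bash
python3 v.py pics/w6.png; python3 m.py pics/w7.png
```

```text
[0.4924 0.2154 0.3681] -5.06 [-1.3e-03 -7.0e-04 -1.0e+00] [ 0.09 -1.21 -2.3 ]
0.15 471 x -0.0128 0.0152 y [-0.0135 -0.0006  0.0127]
0.16 1327 x -0.0138 0.0163 y [-0.0136 -0.0003  0.0126]
0.17 608 x 0.0096 0.0163 y [-0.0135 -0.0006  0.0127]
0.18 1104 x 0.0096 0.03 y [-0.0125 -0.0006  0.0118]
0.19 65 x 0.0279 0.03 y [-0.0041 -0.0006  0.0025]
0.2 77 x 0.026 0.03 y [-0.0045 -0.0006  0.0031]
0.21 69 x 0.0255 0.0298 y [-0.0046 -0.0006  0.0029]
0.22 60 x 0.0257 0.0298 y [-0.0043 -0.0006  0.0031]
0.23 49 x 0.0268 0.0298 y [-0.0045 -0.0012  0.0027]
0.24 36 x 0.0264 0.0296 y [-0.0047 -0.0009  0.0028]
[0.49248461 0.21506277 0.36828205]
tube [497.2 216. ] [ 24.4 180.3] 84.9 ztop 0.078
 tube px [328.5 230. ] [ 32. 247.] 90.0 at axis z: [[0.4973 0.214  0.064 ]]
plate 7254 [479.4 216.9] [ 96.7 108.1] 85.0 0.0497
hole px [321.6 191. ] [315 184  14  15 208] depthz 0.0319 @.05 [[0.4945 0.2419 0.05  ]]
```

View pics/w6.png

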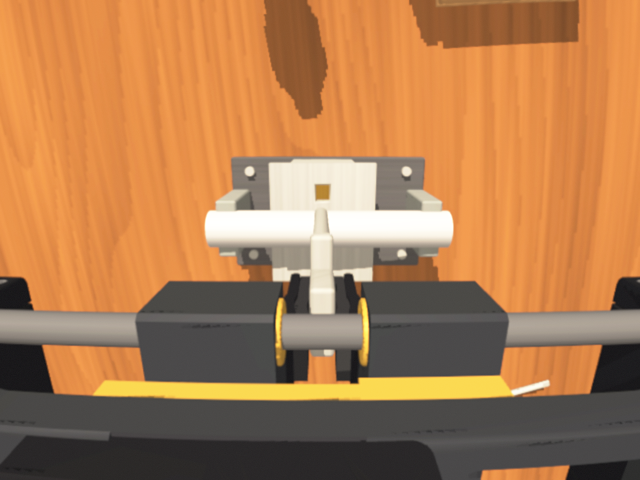

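Wrist view 6 shows the leg at (322,220) in line with the plate's hole at (322,191), and the tube centred at row 230. The target for the staple's middle is about (0.4923, 0.2164).

>>> {"fn": "step_arm", "kwargs": {
  "rows": [
    [0,0.0005,-0.015,0,0,0],
    [0,0,-0.015,0,0,0],
    [0,0,-0.015,0,0,0],
    [0,0,-0.01,0,0,0],
    [0,0,-0.006,0,0,0],
    [0,0,0,0,0,0],
    [0,0,0,0,0,0],
    [0,0,0,0,0,0]
  ]
}}

```text
time: 11.65
position: [0.4926, 0.2166, 0.3083]
tool_rot: [0.737, 0.675, 0.001, 0.0]
ft_force: [-0.3, 0.4, -0.8]
grip_width: 0.0095
grip_force: 44.7
```

```bash
cat > f.py <<'E'
from h import *
import sys
c,T=take('wrist');o=get_obs();P=cloud(c,T);print(o['position'].round(4),'feet z',(o['position'][2]-.2467).round(4),'f',o['ft_force'].round(1))
hsv=cv2.cvtColor(c['pixels'],cv2.COLOR_BGR2HSV)
# expected hole box top in image vs leg
ex=np.array([.9962,-.0872]);ey=np.array([.0872,.9962]);m=o['position'][:2]
for nm,z in (('top.05',.05),):
    cs=[np.r_[m+ey*.025+a*ex+b*ey,z] for a,b in((-.0055,-.0065),(.0055,-.0065),(.0055,.0065),(-.0055,.0065))]
    print('expected hole px',proj(c,T,cs).round(0).tolist())
p=proj(c,T,[np.r_[m+ey*.025,.05]])[0]
x,y=int(p[0])-60,int(p[1])-60
cv2.imwrite(sys.argv[1],cv2.resize(c['pixels'][max(y,0):y+150,x:x+120],None,fx=4,fy=4,interpolation=cv2.INTER_CUBIC));print('crop',x,y)
E
python3 f.py pics/c1.png
```

```text
[0.4925 0.2166 0.3082] feet z 0.0615 f [ 0.2  0.  -0.7]
expected hole px [[312.0, 219.0], [330.0, 219.0], [330.0, 199.0], [312.0, 199.0]]
crop 260 149
```

View pics/c1.png

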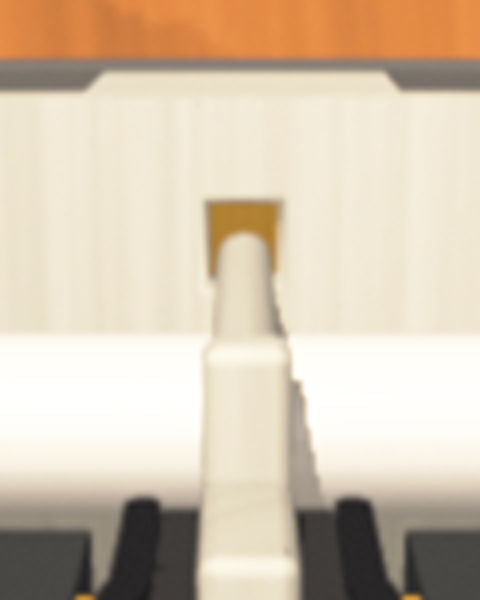

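The crop shows the leg at column 243 centred in the hole (columns 205–284). The hole outline agrees with the one predicted from the arm's pose. Now I feel downward.

>>> {"fn": "step_arm", "kwargs": {
  "rows": [
    [0,0,-0.004,0,0,0],
    [0,0,-0.004,0,0,0],
    [0,0,-0.002,0,0,0],
    [0,0,-0.002,0,0,0],
    [0,0,-0.002,0,0,0],
    [0,0,-0.001,0,0,0],
    [0,0,0,0,0,0]
  ]
}}

```text
time: 12.58
position: [0.4924, 0.2165, 0.2927]
tool_rot: [0.737, 0.675, -0.0, -0.0]
ft_force: [0.5, 0.7, -1.4]
grip_width: 0.0099
grip_force: 44.7
```

Feet are at 46 mm, so the legs are into the holes with no contact force. I continue down.

>>> {"fn": "step_arm", "kwargs": {
  "rows": [
    [0,0,-0.002,0,0,0],
    [0,0,-0.002,0,0,0],
    [0,0,-0.002,0,0,0],
    [0,0,-0.002,0,0,0],
    [0,0,-0.002,0,0,0],
    [0,0,-0.001,0,0,0],
    [0,0,0,0,0,0]
  ]
}}

```text
time: 13.45
position: [0.4924, 0.2165, 0.2816]
tool_rot: [0.737, 0.675, -0.0, -0.0]
ft_force: [0.2, -0.4, -1.4]
grip_width: 0.0094
grip_force: 44.7
```

>>> {"fn": "step_arm", "kwargs": {
  "rows": [
    [0,0,-0.001,0,0,0],
    [0,0,-0.001,0,0,0],
    [0,0,-0.001,0,0,0],
    [0,0,-0.0005,0,0,0]
  ]
}}

```text
time: 13.95
position: [0.4925, 0.2165, 0.2786]
tool_rot: [0.737, 0.675, 0.0, 0.0]
ft_force: [-0.8, -0.0, 4.3]
grip_width: 0.0095
grip_force: 44.7
```

>>> {"fn": "step_arm", "kwargs": {
  "rows": [
    [0,0,-0.001,0,0,0],
    [0,0,-0.0005,0,0,0],
    [0,0,-0.0005,0,0,0],
    [0,0,-0.0005,0,0,0]
  ]
}}

```text
time: 14.45
position: [0.4925, 0.2166, 0.277]
tool_rot: [0.737, 0.675, 0.0, 0.0]
ft_force: [-2.1, -0.1, 8.2]
grip_width: 0.0097
grip_force: 44.7
```

>>> {"fn": "step_arm", "kwargs": {
  "rows": [
    [0,0,-0.0005,0,0,0],
    [0,0,-0.0005,0,0,0],
    [0,0,-0.0005,0,0,0],
    [0,0,-0.0005,0,0,0],
    [0,0,-0.0005,0,0,0],
    [0,0,-0.0005,0,0,0]
  ]
}}

```text
time: 15.2
position: [0.4925, 0.2165, 0.274]
tool_rot: [0.737, 0.675, 0.0, 0.0]
ft_force: [-1.5, -1.3, 6.7]
grip_width: 0.0098
grip_force: 44.7
```

>>> {"fn": "step_arm", "kwargs": {
  "rows": [
    [0,0,-0.0005,0,0,0],
    [0,0,-0.0005,0,0,0],
    [0,0,-0.0005,0,0,0],
    [0,0,-0.0005,0,0,0],
    [0,0,-0.0005,0,0,0],
    [0,0,-0.0005,0,0,0],
    [0,0,-0.0005,0,0,0],
    [0,0,-0.0005,0,0,0],
    [0,0,-0.0005,0,0,0],
    [0,0,-0.0005,0,0,0],
    [0,0,-0.0005,0,0,0]
  ]
}}

```text
time: 16.58
position: [0.4925, 0.2166, 0.2684]
tool_rot: [0.737, 0.675, 0.0, 0.0]
ft_force: [-1.9, 0.1, 7.4]
grip_width: 0.0096
grip_force: 44.7
```

>>> {"fn": "step_arm", "kwargs": {
  "rows": [
    [0,0,-0.0005,0,0,0],
    [0,0,-0.0005,0,0,0],
    [0,0,-0.0005,0,0,0]
  ]
}}

```text
time: 16.95
position: [0.4925, 0.2165, 0.2669]
tool_rot: [0.737, 0.675, 0.0, 0.0]
ft_force: [-3.0, -1.3, 7.3]
grip_width: 0.0096
grip_force: 44.7
```

>>> {"fn": "step_arm", "kwargs": {
  "rows": [
    [0,0,-0.0004,0,0,0],
    [0,0,-0.0004,0,0,0],
    [0,0,-0.0004,0,0,0]
  ]
}}

```text
time: 17.32
position: [0.4925, 0.2166, 0.2657]
tool_rot: [0.737, 0.675, 0.0, 0.0]
ft_force: [-1.1, -1.1, 8.0]
grip_width: 0.0098
grip_force: 44.7
```

>>> {"fn": "step_arm", "kwargs": {
  "rows": [
    [0,0,-0.0004,0,0,0],
    [0,0,-0.0003,0,0,0]
  ]
}}

```text
time: 17.58
position: [0.4925, 0.2165, 0.265]
tool_rot: [0.737, 0.675, 0.0, 0.0]
ft_force: [-1.9, -0.8, 8.8]
grip_width: 0.0099
grip_force: 44.7
```

>>> {"fn": "step_arm", "kwargs": {
  "rows": [
    [0,0,-0.0003,0,0,0],
    [0,0,-0.0003,0,0,0]
  ]
}}

```text
time: 17.82
position: [0.4925, 0.2166, 0.2646]
tool_rot: [0.737, 0.675, 0.0, 0.0]
ft_force: [-2.7, -1.3, 10.0]
grip_width: 0.0095
grip_force: 44.7
```

>>> {"fn": "step_arm", "kwargs": {
  "rows": [
    [0,0,-0.0004,0,0,0],
    [0,0,-0.0002,0,0,0]
  ]
}}

```text
time: 18.08
position: [0.4925, 0.2166, 0.2645]
tool_rot: [0.737, 0.676, 0.0, 0.0]
ft_force: [-3.6, -2.1, 14.2]
grip_width: 0.0098
grip_force: 44.7
```

The force rose to 14 N while z stopped at home height, so the bridge is on the tube. I relax and release.

>>> {"fn": "step_arm", "kwargs": {
  "rows": [
    [0,0,0.0006,0,0,0],
    [0,0,0,0,0,0]
  ]
}}

```text
time: 18.32
position: [0.4925, 0.2166, 0.2646]
tool_rot: [0.737, 0.675, 0.0, 0.0]
ft_force: [-1.3, -1.5, 9.4]
grip_width: 0.0093
grip_force: 44.7
```

>>> {"fn": "step_arm", "kwargs": {
  "rows": [
    [0,0,0,0,0,0],
    [0,0,0,0,0,0],
    [0,0,0,0,0,0],
    [0,0,0,0,0,0],
    [0,0,0,0,0,0],
    [0,0,0,0,0,0]
  ],
  "jaw": 0.05
}}

```text
time: 19.08
position: [0.4924, 0.2165, 0.2632]
tool_rot: [0.737, 0.675, -0.0, 0.0]
ft_force: [0.3, -0.2, -0.1]
grip_width: 0.0494
grip_force: 0.0
```

>>> {"fn": "step_arm", "kwargs": {
  "rows": [
    [0,0,0.01,0,0,0],
    [0,0,0.02,0,0,0],
    [0,0,0.03,0,0,0],
    [0,0,0.03,0,0,0],
    [0,0,0.03,0,0,0],
    [0,0,0,0,0,0],
    [0,0,0,0,0,0]
  ]
}}

```text
time: 19.95
position: [0.492, 0.2164, 0.383]
tool_rot: [0.737, 0.675, -0.0, -0.0]
ft_force: [0.0, 0.3, -0.6]
grip_width: 0.0497
grip_force: 0.0
```

```bash
python3 - <<'E'
from h import *
for n in ['wrist','scene']:
    c,T=take(n);P=cloud(c,T)
    if n=='wrist': cv2.imwrite('pics/end.png',c['pixels'])
    for nm,z0,z1 in [('tab',.1,.12),('bridge',.081,.092)]:
        g=(P[...,2]>z0)&(P[...,2]<z1)&(abs(P[...,0]-.4925)<.05)&(abs(P[...,1]-.2165)<.05)
        if g.sum()<5: print(nm,g.sum());continue
        r=cv2.minAreaRect(np.float32(P[g][:,:2]*1000));print(n,nm,np.round(r[0],1),np.round(r[1],1),round(r[2],1),np.median(P[g][:,2]).round(4))
E
```

```text
wrist tab [492.9 216.7] [30.5  9.7] 84.9 0.1094
wrist bridge [492.7 216.9] [57.9  9.9] 84.8 0.0855
scene tab [494.7 212.4] [28.8 13.5] 85.5 0.1072
scene bridge [495.5 212.7] [59.3 12.7] 85.4 0.0859
```

View pics/end.png

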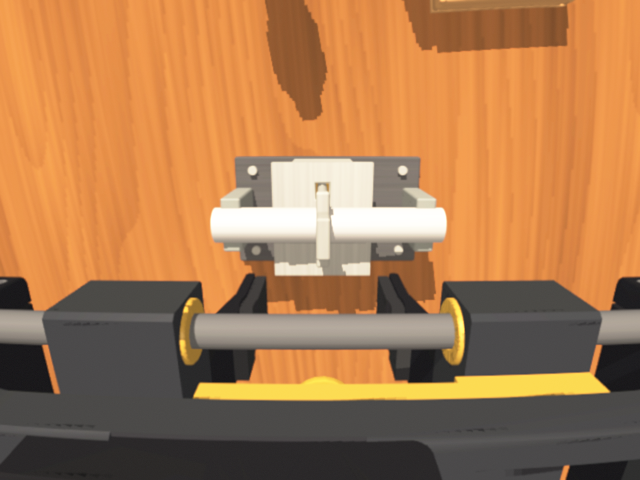

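The end view shows the staple astride the tube at (322,222). The tab top is at 0.1094 (0.110 when home) and the bridge top at about 0.0857 (0.086), it stands upright, and the gripper is clear.

```bash
python3 -c "
from rig import hand_in;print(hand_in())"
```

```text
the job is handed in; nothing more can be done
None
```

The staple is through the saddle plate with its bridge resting on the tube, upright and released. The highest force reading I saw on the stand was about 14 N, and the job is handed in at about 20 s; no verdict was returned.

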